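# Load the last culture dish lid-down and hold the carrier ready for the incubator

### The arm

A 6-joint arm with a two-finger parallel gripper is mounted at the origin on the work surface. World frame = base frame: x ahead of the robot, y to its left, z up, the work surface at z = 0. Lengths are in m, angles in rad, forces in N, time in s.
With the tool pointing down it reaches from about 0.225 to 0.875 m from the base axis. Payload 3.4 kg.
Tool frame: the origin (TCP) lies between the finger pads, 19 mm behind the fingertips; this is the grasp point; z points along the fingers, y is the line along which they close (so a half turn about z gives the same grasp; the last joint's range is limited). The gripper opens to 85 mm and grips with 20 to 120 N. Pads are 22 mm wide; open, the fingers measure 114 mm over their backs; the gripper's body (76 mm by 85 mm) begins 54 mm behind the grasp point. The pads swing forward as they close: fully open they stand 13 mm farther back than shut.
Start: joints at [1.093, 0.276, 1.505, -0, 1.361, -0.121], TCP at [0.201, 0.539, 0.25] pointing down, gripper open.
Joint ranges: [-2.89, 2.89], [-0.75, 2.08], [0.22, 2.7], [-1.18, 4.32], [0.11, 2.71], [-2.7, 2.7]. Speed limits (rad/s): [2.57, 2.57, 3.14, 3.14, 3.14, 3.14].

### API

Orientations are given as a unit quaternion [w, x, y, z].
In Python, from rig import get_state, imaging, ticket gives the robot as it stands. The module is installed in compiled form; this text tells all that it offers.
- The arm moves only by the shell command python3 -m inch 'ROWS' [FORCE]. ROWS is JSON, a list of rows, each an object with "claw": the opening, from -1 (shut) to 1 (fully open); "travel": the shift along the world's x, y, z in units of 200 mm (1.0 is 200 mm), a list of three; "turn": the turn about the world's z in units of 180 degrees (1.0 is 180 degrees). A call has 1 to 5 rows; each row is the pose to reach, as a shift and turn from the pose commanded when the call began, turning the shorter way round; what a row does not reach only later rows make up. A row lasts 1/10 s, in which the tool goes at most 50 mm and 8.59 degrees, less where a joint would pass 70% of its speed; a pose out of reach is approached as far as the arm can. A call with a number of a shift or a turn outside -1 to 1 is refused whole. A call with a gripper value outside its range is refused whole. The fingers move at their own pace and stop on an object; FORCE is the grip in N (left out, the last holds). Time passes only in rows, so rows that repeat a pose let the fingers close. It gives the time, the measured TCP pose, the force, the opening and the grip force at its end, in the units of the state.
- get_state(): the state, without advancing time (a new reading comes with each control period).
- imaging.get_image(name): name is "side" or "top"; returns the picture (420x560x3 uint8, red, green, blue); there is no depth.
- imaging.camera_params(name): a dict with "camera_matrix" (3x3 intrinsics, pixels), "cam_to_world" (4x4, takes a point from camera to world coordinates). Camera axes: x right, y down, z forward; pixel columns grow to the right and rows downward; lengths in m; the calibration is good to about 2 mm. A picture is of the moment at which its call begins. camera_params takes no time and is no camera call.
- ticket.sign_off(): hands the job in; it is judged then, once.
The state is a dict: "clock": time; "qpos": joint angles; "qd": joint speeds; "effort": joint torques, N m; "position": TCP position; "ee_rot": TCP orientation; "contact_force": force on the tool from outside, world axes, zero at the start; "moment": the same for the moment, N m; "width": finger opening in m; "gripper_force": force on a finger pad.
Only numpy, scipy, OpenCV 4.12 (cv2) and the standard library are available. Lean on these libraries where they do the work, as an engineer would, in place of code of your own. Each camera call takes 0.05 s, during which the arm holds its last target. There are 200 camera calls.

### The job

Of the two dishes on the tray, take the one already turned lid-down and set it gently, still lid-down, on the single dish in the unfilled place of the steel carrier, between its four rods, and let go of it. Then lift the loaded carrier by its black handle about a hand's breadth (10 cm) off the bench, keeping it level all the way, and finish while holding it there still and level, with all four dishes in it. Do not touch the lid-up dish on the tray, which is still soaking in, and leave everything else on the bench where it is.

Things in the scene. Friction and masses are not known exactly. Their poses are not given: they have to be found in the camera images.
- dish_ready: culture dish to load, lying LID-DOWN on the tray: closed clear dish with dark red agar, 16 mm high, about 28 g; wide lid below (60 mm diameter, lowest 10 mm), narrower base (53 mm) standing 6 mm above it, agar right under the top face. Lid and base stay together. Origin: centre of its lower (lid) face, z up. Grip across the lid from above (12 N is plenty), fingertips 3 mm over the tray.
- dish_soaking: an identical dish lying LID-UP on the same tray (wide 60 mm lid on top, narrow base below, agar at the bottom), beside the other one, their centres 120 to 170 mm apart, either one on either side; not to be touched. Origin: centre of its underside, z up.
- tray: salmon plastic canteen tray fixed to the bench, 264 mm (own x) by 354 mm (own y) over the lip, 232 by 322 mm inside, floor 4 mm thick, rim 19 mm high. Origin: centre of its underside on the bench, z up. The two dishes lie on its own x from 0 to +30 mm, one each side of the middle, 60 to 85 mm along its own y.
- carrier: loose stainless dish carrier, 0.3 to 0.5 kg empty: base plate 210 (own x) by 90 mm (own y) on 5 mm feet, top 8 mm above the bench; places at own x = -65 mm (full: two dishes) and +65 mm (one dish, takes one more on top), each within four upright rods; steel wire bail (uprights at own y = -39 and +39 mm) with a black handle over the middle. Any yaw. Origin: centre, underside of feet, z up.
- carrier_place (a point): seat of the dish to load: where its lower (lid) face centre belongs, on the single dish, 24 mm above the bench at own x = +65 mm. Round it four 5 mm rods on a 70 mm circle at 45, 135, 225, 315 degrees from own x, flared outwards at the top, 57 mm above the bench: 2.5 mm play all round a dish; fingers reach in between rods along own y (44 mm gap). Axes as the carrier's.
- carrier_grip (a point): centre of the carrier's handle, a black plastic grip 14 mm thick (carrier's x), 60 mm long (carrier's y) and 20 mm high, 115 mm above the bench, above the carrier's middle; pinch it from above across its thickness, fingers closing along the carrier's x, firmly (about 40 N). Axes as the carrier's.
- dish_full_low: lower dish of the full place, same dish lid-down, loose, stays in the carrier. Origin: centre of its lower face.
- dish_full_top: upper dish of the full place, same dish lid-down, loose, stays in the carrier; top face 40 mm above the bench. Origin: centre of its lower face.
- dish_under: the single dish in the unfilled place, same dish lid-down, loose, stays in the carrier; top face 24 mm above the bench. Origin: centre of its lower face.
- marker: black and white marker pen, 134 mm long (own y), 12 mm high, lying on the tray at its edge nearest the robot, own x about -80 mm of the tray. A bystander. Origin: its underside near mid-length.
- jar: small glass jar with steel lid, 60 mm diameter, 66 mm high, on the bench beyond the work. A bystander. Origin: centre of its underside.
- spray: clear trigger spray bottle, 72 mm diameter, 203 mm high, to the right. A bystander. Origin: centre of its underside.
- snapbox: blue box with snap lid, 116 by 160 by 59 mm high, 0.6 kg, on the bench beyond the tray. A bystander. Origin: centre of its underside.
Mind the look-alikes: they are no part of the job. What is shaped like the dish_ready but purple or yellow is not meant.

How it is judged:
By the outcome, as a careful person would: the job done as asked, in the order asked, and still so for the second after the job is handed in, while the arm keeps its last pose, push and grip.
It also fails if it takes over 58 s, if anything falls off the work surface, if the arm or the gripper's body presses on something with over 40 N, if the wrist force passes 120 N, or if a joint passes its speed limit or range.

## Working session

There is one attempt and no reset: what is moved stays moved. The work goes in short steps, Python scripts to look and compute and a shell command to move; the robot and the scene stay as the last step left them, time stands still between calls to the robot, and variables do not carry over. Pictures are saved under pics/ and viewed, at most 10 in all, crops included, and the job is handed in when it is done.

```bash
mkdir -p pics
python3 - <<'E'
from rig import get_state, imaging
import cv2,json,numpy as np
for n in("top","side"):
    im=imaging.get_image(n); cv2.imwrite(f"pics/{n}0.png",im[:,:,::-1])
    p=imaging.camera_params(n); print(n,np.round(p["camera_matrix"],1).tolist(),np.round(p["cam_to_world"],3).tolist())
s=get_state(); print({k:np.round(v,3).tolist() for k,v in s.items()})
E
```

```text
top [[546.1, 0.0, 273.8], [0.0, 546.1, 204.4], [0.0, 0.0, 1.0]] [[0.014, -0.988, 0.154, 0.38], [-1.0, -0.013, 0.008, -0.126], [-0.006, -0.154, -0.988, 1.442], [0.0, 0.0, 0.0, 1.0]]
side [[398.5, 0.0, 281.1], [0.0, 398.5, 207.7], [0.0, 0.0, 1.0]] [[-0.976, -0.152, 0.154, 0.413], [-0.217, 0.669, -0.711, 0.636], [0.005, -0.728, -0.686, 0.838], [0.0, 0.0, 0.0, 1.0]]
{'clock': 0.1, 'qpos': [1.093, 0.277, 1.506, 0.0, 1.361, -0.121], 'qd': [0.001, -0.002, -0.004, 0.001, -0.002, 0.0], 'effort': [0.001, -41.77, -24.64, -0.0, 0.006, 0.0], 'position': [0.201, 0.538, 0.249], 'ee_rot': [-0.0, 0.177, 0.984, -0.001], 'contact_force': [0.173, -0.333, 0.31], 'moment': [-0.015, 0.027, -0.023], 'gripper_force': 0.0, 'width': 0.085}
```

View pics/top0.png

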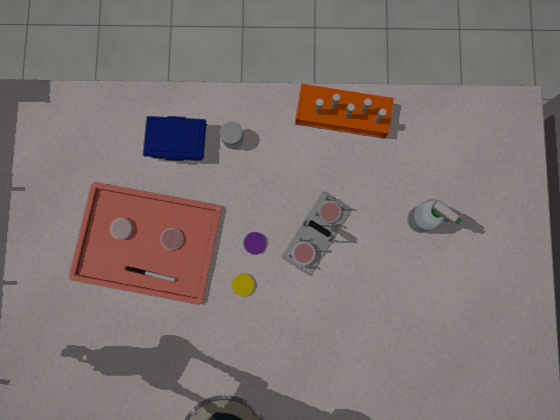

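View pics/side0.png

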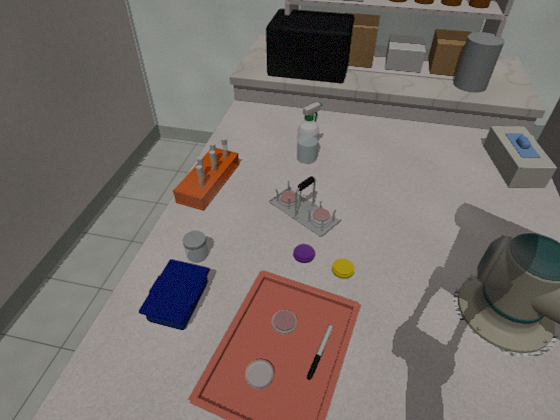

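The top view shows the tray with dishes near (122,229) and (172,239), and the carrier with dishes at (330,212) and (304,253) and its handle at about (319,229). Next I zoom in on both.

Run:
```python
import cv2,numpy as np
t=cv2.imread("pics/top0.png"); s=cv2.imread("pics/side0.png")
f=lambda im,x,y,w,h,W,H: cv2.resize(im[y:y+h,x:x+w],(W,H),interpolation=cv2.INTER_CUBIC)
a=f(t,275,185,80,100,400,500); b=f(t,95,205,100,60,400,240); c=f(s,230,295,100,65,400,260)
cv2.imwrite("pics/c1.png",np.hstack([a,np.vstack([b,c])]))
cv2.imwrite("pics/c2.png",f(s,260,165,90,75,720,600))
```

```text
(no output)
```

View pics/c1.png

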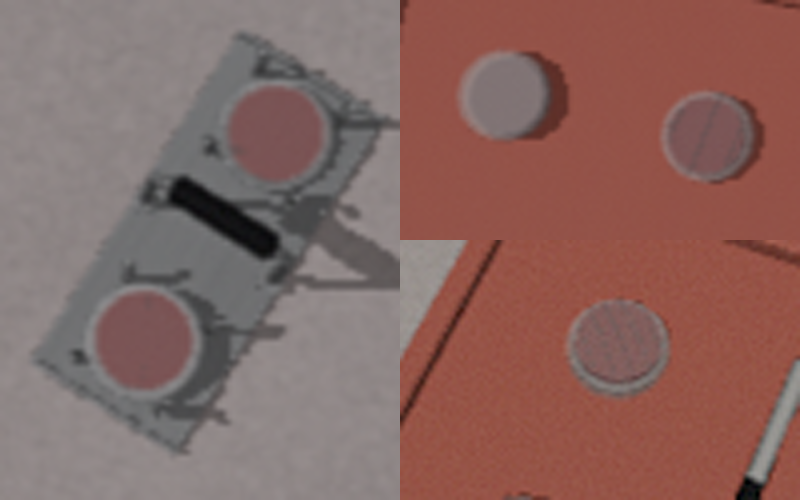

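View pics/c2.png

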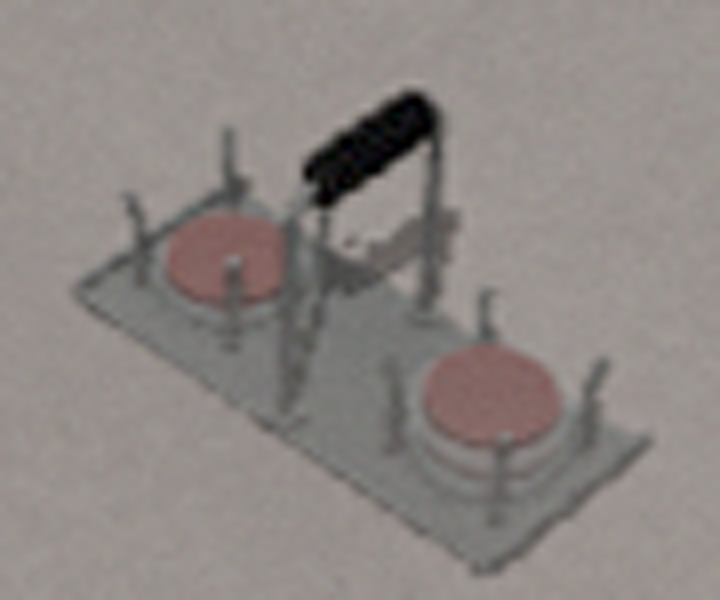

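The right tray dish (172,239) shows agar under its narrow top, so it looks lid-down. The left one (122,229) shows a plain grey lid, so it looks lid-up. In the carrier, the far place (330,212) has one dish and the near place (304,253) has two. Next I measure these and compare the two tray dishes in the side view.

```bash
cat > h.py <<'E'
import numpy as np,cv2
from rig import imaging
def ray(n,uv,z):
    p=imaging.camera_params(n);K=np.array(p["camera_matrix"]);T=np.array(p["cam_to_world"])
    d=T[:3,:3]@np.linalg.inv(K)@np.array([uv[0],uv[1],1.]);return (T[:3,3]+d*(z-T[2,3])/d[2])
def proj(n,P):
    p=imaging.camera_params(n);K=np.array(p["camera_matrix"]);T=np.linalg.inv(np.array(p["cam_to_world"]))
    q=(T[:3,:3]@np.atleast_2d(P).T)+T[:3,3:];q=K@q;return (q[:2]/q[2]).T
def blob(im,mask,x0,y0,x1,y1):
    m=np.zeros(mask.shape,np.uint8);m[y0:y1,x0:x1]=mask[y0:y1,x0:x1]
    c=max(cv2.findContours(m,cv2.RETR_EXTERNAL,cv2.CHAIN_APPROX_NONE)[0],key=cv2.contourArea)
    M=cv2.moments(m*(cv2.drawContours(np.zeros_like(m),[c],-1,1,-1)),True)
    return (M["m10"]/M["m00"],M["m01"]/M["m00"]),M["m00"],cv2.minAreaRect(c)
E
python3 - <<'E'
from h import *
I={n:cv2.imread(f"pics/{n}0.png") for n in("top","side")}
def red(im): i=im.astype(int); return ((i[:,:,2]-i[:,:,1])>25).astype(np.uint8)
def notred(im): i=im.astype(int); return ((i[:,:,2]-i[:,:,1])<50).astype(np.uint8)
def blk(im): return (im.max(2)<60).astype(np.uint8)
for nm,f,n,box,z in [("single",red,"top",(315,198,345,226),.024),("full",red,"top",(288,238,320,268),.040),
 ("single",red,"side",(275,188,298,208),.024),("full",red,"side",(308,205,335,225),.040),
 ("handle",blk,"top",(305,215,335,240),.118),("handle",blk,"side",(295,173,318,194),.117),
 ("ready",notred,"top",(158,226,188,252),.012),("soak",notred,"top",(108,216,138,242),.014),
 ("ready",notred,"side",(268,305,300,336),.012),("soak",notred,"side",(242,355,278,392),.014)]:
    try:
        c,a,r=blob(None,f(I[n]),*box);print(nm,n,np.round(c,1),a,np.round(r[1],1),round(r[2]),"world",np.round(ray(n,c,z)*1000))
    except Exception as e: print(nm,n,e)
s=I["side"]
f=lambda x,y:cv2.resize(s[y:y+45,x:x+45],(400,400),interpolation=cv2.INTER_CUBIC)
cv2.imwrite("pics/c3.png",np.hstack([f(262,300),f(237,352)]))
E
```

```text
single top [329.6 211.1] 270.0 [18. 17.] 90 world [ 586. -261.   24.]
full top [303.3 252.6] 286.0 [18.4 18.4] 45 world [ 476. -192.   40.]
single side [287.6 196.3] 109.0 [ 9. 13.] 90 world [ 588. -262.   24.]
full side [321.  213.7] 141.0 [15.2 11.2] 27 world [ 475. -192.   40.]
handle top [319.3 228.1] 145.0 [24.2  6.2] 30 world [ 530. -227.  118.]
handle side [305.7 183.2] 112.0 [ 6.1 18.6] 56 world [ 529. -226.  117.]
ready top [172.3 238.7] 459.0 [23.3 23.3] 45 world [509. 151.  12.]
soak top [122.7 228.5] 498.0 [27. 22.] 0 world [534. 283.  14.]
ready side [284.1 321.7] 517.0 [24. 25.] 90 world [509. 154.  12.]
soak side [259.1 373.7] 707.0 [30. 28.] 90 world [534. 286.  14.]
```

View pics/c3.png

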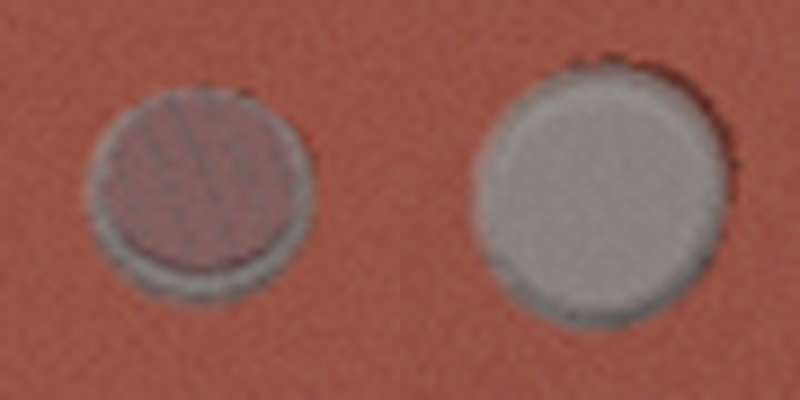

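The side view confirms it. The left crop (dish at 284,322) has a narrow agar-topped base over a wider lid, so it is dish_ready. The right crop (259,374) has the wide lid on top, so it is the soaking dish. Next I refine the positions by matching silhouette centroids, and get the yaw from the plate corners.

Run:
```python
from h import *
from scipy.optimize import least_squares
a=np.linspace(0,2*np.pi,60,endpoint=False)
def cyl(r,z0,z1): return np.vstack([np.c_[r*np.cos(a),r*np.sin(a),0*a+z] for z in(z0,z1)])
def cen(n,P):
    h=cv2.convexHull(proj(n,P).astype(np.float32)*64);M=cv2.moments(h);return np.array([M["m10"]/M["m00"],M["m01"]/M["m00"]])/64, M["m00"]/4096
def solve(n,P,uv):
    s=least_squares(lambda d:cen(n,P+np.r_[d,0])[0]-uv,[.5,0],diff_step=1e-3,x_scale=.01).x;return np.round(s*1000,1),round(cen(n,P+np.r_[s,0])[1])
d=np.vstack([cyl(.03,.004,.014),cyl(.0265,.014,.020)])
print("ready",solve("top",d,[172.3,238.7]),solve("side",d,[284.1,321.7]))
c,s=np.cos(np.radians(-31.8)),np.sin(np.radians(-31.8))
b=np.array([[x*c-y*s,x*s+y*c,z] for x in(-.007,.007) for y in(-.03,.03) for z in(.105,.125)])
print("handle",solve("top",b,[319.3,228.1]),solve("side",b,[305.7,183.2]))
for z,t,sd in((.024,[329.6,211.1],[287.6,196.3]),(.04,[303.3,252.6],[321.,213.7])):
    print("agar",z,solve("top",cyl(.0255,z-.001,z),t),solve("side",cyl(.0255,z-.001,z),sd))
C=np.array([ray("top",p,.008)[:2] for p in((323,191.6),(282,256.4),(311.6,275),(351,210))])*1000
print("top corners",C.round().tolist(),"cen",C.mean(0).round(1)); C2=np.array([ray("side",(260+p[0]/8,165+p[1]/8),.008)[:2] for p in((75,293),(485,575),(650,438))])*1000
f=lambda v:np.degrees(np.arctan2(v[1],v[0])).round(1)
print("yaws",f(C[0]-C[1]),f(C[3]-C[2]),"y",f(C[0]-C[3]),f(C[1]-C[2]),"side",f(C2[0]-C2[1]),f(C2[1]-C2[2]),np.round((C2[0]+C2[2])/2,1))
```

```text
ready (array([509.5, 151.5]), 424) (array([509.1, 152. ]), 525)
handle (array([ 530.7, -226.9]), 169) (array([ 529.5, -228.2]), 161)
agar 0.024 (array([ 586.3, -260.9]), 295) (array([ 588. , -263.2]), 147)
agar 0.04 (array([ 475.6, -191.9]), 312) (array([ 475.4, -193.3]), 176)
top corners [[641.0, -245.0], [467.0, -138.0], [420.0, -215.0], [592.0, -319.0]] cen [ 529.9 -229.3]
yaws -31.7 -31.0 y 56.8 58.7 side -32.3 58.7 [ 528.4 -228.3]
```

```bash
python3 -m inch '[{"claw":1,"travel":[0.19,-0.24,0],"turn":-0.03},{"claw":1,"travel":[0.35,-0.44,0],"turn":-0.062},{"claw":1,"travel":[0.5,-0.63,0],"turn":-0.062},{"claw":1,"travel":[0.65,-0.82,0],"turn":-0.062},{"claw":1,"travel":[0.77,-0.968,0],"turn":-0.062}]' 40
```

```text
clock: 0.6
position: [0.3555, 0.3433, 0.2498]
ee_rot: [-0.0, 0.272, 0.962, -0.0]
contact_force: [0.3, 0.8, 0.0]
width: 0.0849
gripper_force: 0.0
```

```bash
python3 -m inch '[{"claw":1,"travel":[0.19,-0.24,0],"turn":0},{"claw":1,"travel":[0.38,-0.48,-0.1],"turn":0},{"claw":1,"travel":[0.57,-0.72,-0.25],"turn":0},{"claw":1,"travel":[0.77,-0.957,-0.4],"turn":0},{"claw":1,"travel":[0.77,-0.957,-0.7],"turn":0}]'; python3 -m inch '[{"claw":1,"travel":[0,0,0],"turn":0},{"claw":1,"travel":[0,0,0],"turn":0}]'
```

```text
clock: 1.1
position: [0.4948, 0.1739, 0.1555]
ee_rot: [0.004, 0.273, 0.962, 0.001]
contact_force: [1.5, 0.3, -0.9]
width: 0.0857
gripper_force: 0.0
clock: 1.3
position: [0.4899, 0.1756, 0.1531]
ee_rot: [-0.002, 0.273, 0.962, -0.0]
contact_force: [0.3, -0.3, 1.0]
width: 0.0856
gripper_force: 0.0
```

```bash
python3 -m inch '[{"claw":0.74,"travel":[0.097,-0.119,0],"turn":0},{"claw":0.74,"travel":[0.097,-0.119,-0.2],"turn":0},{"claw":0.74,"travel":[0.097,-0.119,-0.35],"turn":0},{"claw":0.74,"travel":[0.097,-0.119,-0.5],"turn":0},{"claw":0.74,"travel":[0.097,-0.119,-0.5],"turn":0}]'; python3 -m inch '[{"claw":0.74,"travel":[0,0,0],"turn":0},{"claw":0.74,"travel":[0,0,0],"turn":0}]'
python3 - <<'E'
from h import *
t=imaging.get_image("top")[:,:,::-1];s=imaging.get_image("side")[:,:,::-1]
f=lambda im,x,y:cv2.resize(im[y:y+80,x:x+80],(400,400),interpolation=cv2.INTER_CUBIC)
cv2.imwrite("pics/g1.png",np.hstack([f(t,130,200),f(s,245,280)]))
E
```

```text
clock: 1.8
position: [0.5073, 0.1532, 0.0525]
ee_rot: [-0.003, 0.272, 0.962, -0.001]
contact_force: [-1.4, -0.3, 0.8]
width: 0.0743
gripper_force: 0.0
clock: 2.0
position: [0.5115, 0.1533, 0.0564]
ee_rot: [0.002, 0.272, 0.962, 0.001]
contact_force: [0.3, -0.2, 0.1]
width: 0.0742
gripper_force: 0.0
```

View pics/g1.png

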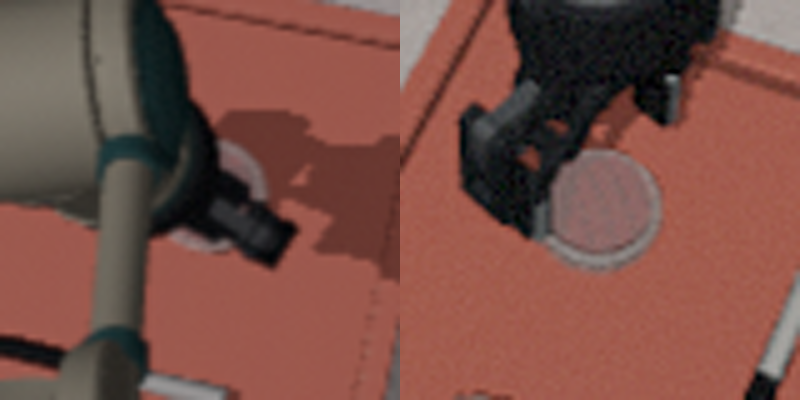

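The side view shows the fingers straddling the dish. The tips are near (271,327) and (297,304), so their midpoint is (284,315), just above the dish. I'll check the offset and how well the readings settle.

```bash
python3 - <<'E'
from h import *
from rig import get_state
print(ray("side",(284,315.5),.04),proj("side",[.5095,.1518,.037]))
for i in range(4):
    imaging.get_image("top"); s=get_state(); print(np.round(s["position"],4),np.round(s["contact_force"],2),s["clock"])
E
python3 -m inch '[{"claw":0.74,"travel":[0,0,-0.05],"turn":0},{"claw":0.74,"travel":[0,0,-0.1],"turn":0},{"claw":0.74,"travel":[0,0,-0.1],"turn":0},{"claw":0.74,"travel":[0,0,-0.1],"turn":0}]'
```

```text
[0.50892945 0.15532176 0.04      ] [[284.06858495 314.83480716]]
[0.5111 0.1527 0.0559] [-1.17  0.36  0.04] 2.15
[0.5108 0.1526 0.0556] [-0.76 -0.62 -0.31] 2.2
[0.5106 0.1525 0.0553] [-0.04 -0.68  0.38] 2.25
[0.5104 0.1524 0.055 ] [ 0.31 -0.44 -0.21] 2.3
clock: 2.7
position: [0.5094, 0.1521, 0.0333]
ee_rot: [-0.001, 0.272, 0.962, -0.0]
contact_force: [0.7, 0.1, -0.1]
width: 0.0746
gripper_force: 0.0
```

```bash
python3 -m inch '[{"claw":0.58,"travel":[0,0,-0.01],"turn":0},{"claw":0.58,"travel":[0,0,-0.02],"turn":0},{"claw":0.58,"travel":[0,0,-0.03],"turn":0},{"claw":0.58,"travel":[0,0,-0.035],"turn":0},{"claw":0.58,"travel":[0,0,-0.035],"turn":0}]';for i in 1 2; do python3 -m inch '[{"claw":0.58,"travel":[0,0,0],"turn":0},{"claw":0.58,"travel":[0,0,0],"turn":0}]'; done
```

```text
clock: 3.2
position: [0.5098, 0.1522, 0.027]
ee_rot: [-0.0, 0.272, 0.962, -0.0]
contact_force: [-0.4, -0.5, -0.2]
width: 0.0673
gripper_force: 0.0
clock: 3.4
position: [0.5101, 0.1523, 0.0273]
ee_rot: [0.0, 0.272, 0.962, 0.0]
contact_force: [-0.1, -0.2, 1.1]
width: 0.0674
gripper_force: 0.0
clock: 3.6
position: [0.51, 0.1522, 0.0272]
ee_rot: [0.0, 0.272, 0.962, 0.0]
contact_force: [0.5, 0.4, -0.6]
width: 0.0673
gripper_force: 0.0
```

```bash
for i in 1 2 3; do python3 -m inch '[{"claw":0.58,"travel":[0,0,-0.01],"turn":0},{"claw":0.58,"travel":[0,0,-0.01],"turn":0},{"claw":0.58,"travel":[0,0,-0.01],"turn":0}]' | egrep 'pos|contact'; done
```

```text
position: [0.5099, 0.1522, 0.025]
contact_force: [-0.2, -0.3, -1.1]
position: [0.5099, 0.1522, 0.0231]
contact_force: [0.5, -0.2, -0.3]
position: [0.5099, 0.1523, 0.0211]
contact_force: [-1.1, -0.5, 0.9]
```

```bash
for i in 1 2; do python3 -m inch '[{"claw":0.58,"travel":[0,0,-0.008],"turn":0},{"claw":0.58,"travel":[0,0,-0.008],"turn":0},{"claw":0.58,"travel":[0,0,-0.008],"turn":0}]' | egrep 'pos|contact'; done
```

```text
position: [0.5099, 0.1522, 0.0195]
contact_force: [-0.9, 0.6, 0.3]
position: [0.5099, 0.1522, 0.0179]
contact_force: [0.2, -0.2, 0.0]
```

```bash
for i in 1 2; do python3 -m inch '[{"claw":0.58,"travel":[0,0,-0.007],"turn":0},{"claw":0.58,"travel":[0,0,-0.007],"turn":0},{"claw":0.58,"travel":[0,0,-0.007],"turn":0}]' | egrep 'pos|contact'; done
```

```text
position: [0.5099, 0.1523, 0.0165]
contact_force: [0.2, 0.4, -0.4]
position: [0.5101, 0.1523, 0.0158]
contact_force: [-0.9, -0.6, 5.2]
```

```bash
python3 -m inch '[{"claw":0.58,"travel":[0,0,0.027],"turn":0},{"claw":0.58,"travel":[0,0,0.027],"turn":0},{"claw":0.3,"travel":[0,0,0.027],"turn":0},{"claw":0.3,"travel":[0,0,0.027],"turn":0},{"claw":0.3,"travel":[0,0,0.027],"turn":0}]' 20;  python3 -m inch '[{"claw":0.3,"travel":[0,0,0],"turn":0},{"claw":0.3,"travel":[0,0,0],"turn":0},{"claw":0.3,"travel":[0,0,0],"turn":0}]'
```

```text
clock: 6.2
position: [0.5102, 0.1523, 0.0211]
ee_rot: [0.0, 0.272, 0.962, 0.0]
contact_force: [-1.3, -0.7, 5.3]
width: 0.0584
gripper_force: 20.5
clock: 6.5
position: [0.5102, 0.1523, 0.0211]
ee_rot: [0.0, 0.272, 0.962, 0.0]
contact_force: [-0.4, 0.5, 5.7]
width: 0.0588
gripper_force: 20.5
```

```bash
python3 -m inch '[{"claw":0.3,"travel":[0,0,0.02],"turn":0},{"claw":0.3,"travel":[0,0,0.05],"turn":0},{"claw":0.3,"travel":[0,0,0.12],"turn":0},{"claw":0.3,"travel":[0,0,0.25],"turn":0},{"claw":0.3,"travel":[0,0,0.4],"turn":0}]';  python3 -m inch '[{"claw":0.3,"travel":[0,0,0],"turn":0},{"claw":0.3,"travel":[0,0,0],"turn":0},{"claw":0.3,"travel":[0,0,0],"turn":0}]'
python3 - <<'E'
from h import *
t=imaging.get_image("top")[:,:,::-1];s=imaging.get_image("side")[:,:,::-1]
f=lambda im,x,y:cv2.resize(im[y:y+80,x:x+80],(400,400),interpolation=cv2.INTER_CUBIC)
cv2.imwrite("pics/g2.png",np.hstack([f(t,130,200),f(s,235,265)]))
E
```

```text
clock: 7.0
position: [0.5091, 0.1521, 0.1007]
ee_rot: [-0.001, 0.272, 0.962, -0.0]
contact_force: [1.4, -0.4, 0.1]
width: 0.0586
gripper_force: 21.7
clock: 7.3
position: [0.509, 0.1521, 0.0997]
ee_rot: [-0.001, 0.272, 0.962, -0.0]
contact_force: [0.0, -0.1, -0.3]
width: 0.0592
gripper_force: 21.7
```

View pics/g2.png

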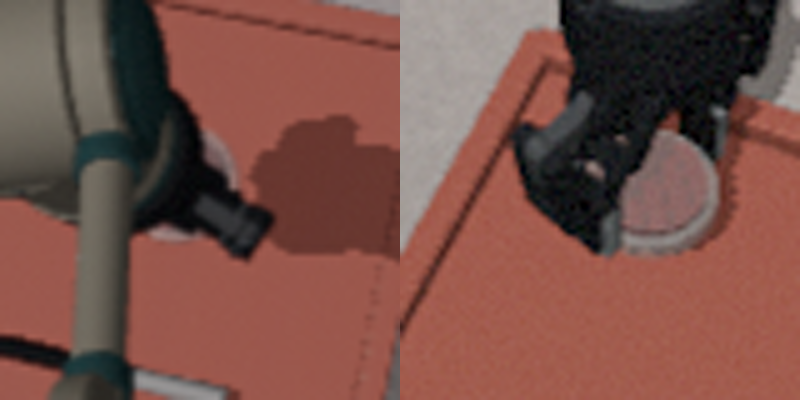

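The dish is held level between the fingers, with its agar face at about side px (289,302). I carry it over the carrier at a safe height.

```bash
python3 -c "
from h import *
print(ray('side',(288.6,302),.099))"
python3 -m inch '[{"claw":0.3,"travel":[0,0,0.2],"turn":0},{"claw":0.3,"travel":[0.03,-0.15,0.4],"turn":0},{"claw":0.3,"travel":[0.07,-0.35,0.5],"turn":0},{"claw":0.3,"travel":[0.11,-0.55,0.5],"turn":0},{"claw":0.3,"travel":[0.14,-0.75,0.5],"turn":0}]'; python3 -m inch '[{"claw":0.3,"travel":[0.04,-0.2,0],"turn":0},{"claw":0.3,"travel":[0.08,-0.4,0],"turn":0},{"claw":0.3,"travel":[0.12,-0.6,0],"turn":0},{"claw":0.3,"travel":[0.16,-0.8,0],"turn":0},{"claw":0.3,"travel":[0.18,-0.9,0],"turn":0}]';python3 -m inch '[{"claw":0.3,"travel":[0.03,-0.17,0],"turn":0},{"claw":0.3,"travel":[0.062,-0.34,0],"turn":0},{"claw":0.3,"travel":[0.062,-0.42,0],"turn":0},{"claw":0.3,"travel":[0.062,-0.42,0],"turn":0},{"claw":0.3,"travel":[0.062,-0.42,0],"turn":0}]'
```

```text
[0.49914743 0.15635907 0.099     ]
clock: 7.9
position: [0.5384, 0.0009, 0.2007]
ee_rot: [0.0, 0.272, 0.962, 0.0]
contact_force: [0.6, 0.1, 0.2]
width: 0.0586
gripper_force: 22.0
clock: 8.4
position: [0.5741, -0.181, 0.1991]
ee_rot: [-0.001, 0.273, 0.962, -0.0]
contact_force: [-0.0, -0.3, 0.1]
width: 0.0587
gripper_force: 22.0
clock: 8.9
position: [0.5857, -0.2603, 0.1999]
ee_rot: [-0.001, 0.272, 0.962, 0.001]
contact_force: [-0.8, 0.3, -0.2]
width: 0.0585
gripper_force: 22.0
```

```bash
python3 -m inch '[{"claw":0.3,"travel":[0,-0.008,-0.15],"turn":0},{"claw":0.3,"travel":[0,-0.008,-0.3],"turn":0},{"claw":0.3,"travel":[0,-0.008,-0.42],"turn":0},{"claw":0.3,"travel":[0,-0.008,-0.5],"turn":0},{"claw":0.3,"travel":[0,-0.008,-0.5],"turn":0}]';python3 -m inch '[{"claw":0.3,"travel":[0,0,0],"turn":0},{"claw":0.3,"travel":[0,0,0],"turn":0},{"claw":0.3,"travel":[0,0,0],"turn":0}]'
python3 - <<'E'
from h import *
from rig import get_state
P=np.array(get_state()["position"]);a=np.linspace(0,2*np.pi,80)
s=imaging.get_image("side")[:,:,::-1].copy(); t=imaging.get_image("top")[:,:,::-1].copy()
def crop(im,n,x,y,dr):
    k=8;o=cv2.resize(im[y:y+60,x:x+50],(400,480),interpolation=cv2.INTER_CUBIC)
    if dr:
        for r,z in((.03,-.0171),(.03,-.0071),(.0265,-.0011)):
            q=(proj(n,np.c_[P[0]+r*np.cos(a),P[1]+r*np.sin(a),0*a+P[2]+z])-[x,y]+.5)*k
            cv2.polylines(o,[q.round().astype(int)],True,(0,255,0),1)
        c=np.radians(-31.6);C=np.array([.530,-.228])+.065*np.array([np.cos(c),np.sin(c)])
        for b in(45,135,225,315):
            d=np.array([np.cos(c+np.radians(b)),np.sin(c+np.radians(b))])*.035
            q=(proj(n,[[*(C+d),.008],[*(C+d),.05]])-[x,y]+.5)*k
            cv2.line(o,*[tuple(int(v) for v in p) for p in q.round()],(255,0,0),1)
    return o
cv2.imwrite("pics/p1.png",np.hstack([crop(s,"side",260,160,1),crop(t,"top",305,180,1)]))
E
```

```text
clock: 9.4
position: [0.5844, -0.26, 0.0981]
ee_rot: [-0.003, 0.271, 0.962, 0.001]
contact_force: [0.8, 0.3, 0.6]
width: 0.0585
gripper_force: 22.0
clock: 9.7
position: [0.5871, -0.2633, 0.102]
ee_rot: [0.001, 0.272, 0.962, -0.0]
contact_force: [-0.3, -0.1, -0.3]
width: 0.0585
gripper_force: 22.0
```

View pics/p1.png

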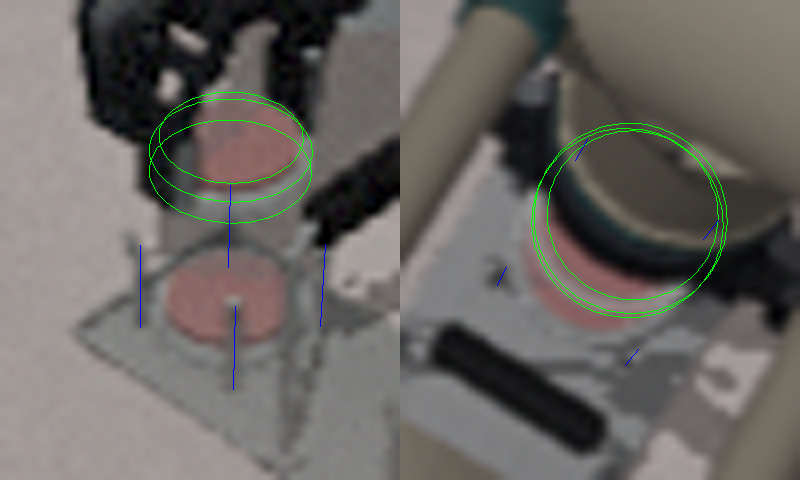

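The held dish matches the predicted circles (side px about 289,178), and the drawn rods match the real ones. It is centred over the place, so I descend to just above the rod tops and let it settle.

```bash
python3 -m inch '[{"claw":0.3,"travel":[0,0,-0.04],"turn":0},{"claw":0.3,"travel":[0,0,-0.08],"turn":0},{"claw":0.3,"travel":[0,0,-0.1],"turn":0},{"claw":0.3,"travel":[0,0,-0.1],"turn":0},{"claw":0.3,"travel":[0,0,-0.1],"turn":0}]' >/dev/null;python3 -m inch '[{"claw":0.3,"travel":[0,0,0],"turn":0},{"claw":0.3,"travel":[0,0,0],"turn":0},{"claw":0.3,"travel":[0,0,0],"turn":0},{"claw":0.3,"travel":[0,0,0],"turn":0},{"claw":0.3,"travel":[0,0,0],"turn":0}]'
```

```text
clock: 10.8
position: [0.5864, -0.2633, 0.0807]
ee_rot: [0.0, 0.272, 0.962, 0.0]
contact_force: [-0.8, -0.1, -0.4]
width: 0.0591
gripper_force: 22.0
```

```bash
python3 -m inch '[{"claw":0.3,"travel":[-0.004,0.005,-0.03],"turn":0},{"claw":0.3,"travel":[-0.004,0.005,-0.06],"turn":0},{"claw":0.3,"travel":[-0.004,0.005,-0.09],"turn":0},{"claw":0.3,"travel":[-0.004,0.005,-0.1],"turn":0},{"claw":0.3,"travel":[-0.004,0.005,-0.1],"turn":0}]' | egrep 'pos|con';python3 -m inch '[{"claw":0.3,"travel":[0,0,-0.025],"turn":0},{"claw":0.3,"travel":[0,0,-0.05],"turn":0},{"claw":0.3,"travel":[0,0,-0.07],"turn":0},{"claw":0.3,"travel":[0,0,-0.07],"turn":0},{"claw":0.3,"travel":[0,0,-0.07],"turn":0}]'|egrep 'pos|con|wid'
```

```text
position: [0.5851, -0.2621, 0.0597]
contact_force: [0.2, -0.0, 0.1]
position: [0.5855, -0.2623, 0.0464]
contact_force: [0.2, -0.3, -0.3]
width: 0.0586
```

```bash
python3 -m inch '[{"claw":0.3,"travel":[0,0,-0.01],"turn":0},{"claw":0.3,"travel":[0,0,-0.018],"turn":0},{"claw":0.3,"travel":[0,0,-0.018],"turn":0}]'|egrep 'pos|con'; for i in 1 2; do python3 -m inch '[{"claw":0.3,"travel":[0,0,-0.005],"turn":0},{"claw":0.3,"travel":[0,0,-0.005],"turn":0},{"claw":0.3,"travel":[0,0,-0.005],"turn":0}]'|egrep 'pos|con'; done
```

```text
position: [0.5854, -0.2623, 0.0428]
contact_force: [-1.2, -0.0, -1.0]
position: [0.5856, -0.2623, 0.042]
contact_force: [0.3, -0.3, -0.5]
position: [0.5857, -0.2625, 0.0412]
contact_force: [-0.2, 0.2, 2.0]
```

```bash
python3 -m inch '[{"claw":0.44,"travel":[0,0,0],"turn":0},{"claw":0.5,"travel":[0,0,0],"turn":0},{"claw":0.56,"travel":[0,0,0],"turn":0},{"claw":0.66,"travel":[0,0,0],"turn":0},{"claw":0.7,"travel":[0,0,0],"turn":0}]';python3 -m inch '[{"claw":0.7,"travel":[0,0,0],"turn":0},{"claw":0.7,"travel":[0,0,0.03],"turn":0},{"claw":0.7,"travel":[0,0,0.12],"turn":0},{"claw":0.7,"travel":[0,0,0.3],"turn":0},{"claw":0.7,"travel":[0,0,0.5],"turn":0}]';python3 -m inch '[{"claw":0.7,"travel":[0,0,0.2],"turn":0},{"claw":0.4,"travel":[-0.28,0.175,0.3],"turn":-0.1},{"claw":0.4,"travel":[-0.28,0.175,0.3],"turn":-0.15},{"claw":0.4,"travel":[-0.28,0.175,0.3],"turn":-0.2},{"claw":0.4,"travel":[-0.28,0.175,0.3],"turn":-0.25}]'
```

```text
clock: 13.2
position: [0.5855, -0.2623, 0.0409]
ee_rot: [-0.0, 0.272, 0.962, 0.0]
contact_force: [0.4, 0.5, -0.2]
width: 0.0727
gripper_force: 0.0
clock: 13.7
position: [0.5848, -0.2619, 0.1412]
ee_rot: [-0.001, 0.272, 0.962, 0.0]
contact_force: [0.1, -0.8, -0.0]
width: 0.0723
gripper_force: 0.0
clock: 14.2
position: [0.529, -0.227, 0.2024]
ee_rot: [0.001, 0.547, 0.837, 0.0]
contact_force: [0.8, -0.3, 0.0]
width: 0.0598
gripper_force: 0.0
```

```bash
python3 -m inch '[{"claw":0.2,"travel":[0,0,0],"turn":-0.05},{"claw":0.2,"travel":[0,0,0],"turn":-0.1},{"claw":0.2,"travel":[0,0,0],"turn":-0.15},{"claw":0.2,"travel":[0,0,0],"turn":-0.2},{"claw":0.2,"travel":[0,0,0],"turn":-0.25}]'>/dev/null;python3 -m inch '[{"claw":0.0,"travel":[0,0,0],"turn":-0.048},{"claw":0,"travel":[0,0,0],"turn":-0.06},{"claw":0,"travel":[0,0,0],"turn":-0.06},{"claw":0,"travel":[0,0,0],"turn":-0.06}]'
python3 - <<'E'
from h import *
s=imaging.get_image("side")[:,:,::-1].copy(); t=imaging.get_image("top")[:,:,::-1].copy()
cv2.imwrite("pics/side2.png",s);cv2.imwrite("pics/top2.png",t)
f=lambda im,x,y:cv2.resize(im[y:y+75,x:x+100],(800,600),interpolation=cv2.INTER_CUBIC)
o=f(s,255,165);a=np.linspace(0,2*np.pi,80);c=np.radians(-31.6);D=np.array([np.cos(c),np.sin(c)])
for k in(-1,1):
    C=np.array([.530,-.228])+k*.065*D
    q=(proj("side",np.c_[C[0]+.0265*np.cos(a),C[1]+.0265*np.sin(a),0*a+.04])-[255,165]+.5)*8
    cv2.polylines(o,[q.round().astype(int)],True,(0,255,0),1)
q=(proj("side",[[*(np.array([.53,-.228])+np.array([-D[1],D[0]])*v),.115] for v in(-.03,.03)])-[255,165]+.5)*8
cv2.polylines(o,[q.round().astype(int)],False,(255,255,0),1)
cv2.imwrite("pics/p2.png",o)
E
```

```text
clock: 15.1
position: [0.5295, -0.2274, 0.2013]
ee_rot: [0.0, 0.865, 0.502, 0.0]
contact_force: [-0.5, -0.1, 0.4]
width: 0.0426
gripper_force: 0.0
```

View pics/p2.png

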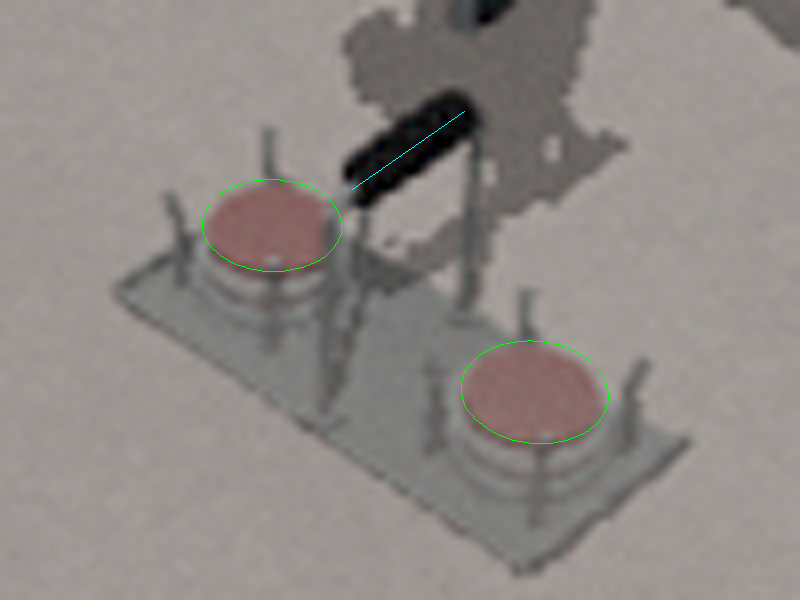

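The green discs sit on both top dishes at 40 mm height (px 289,193 and 322,214), so the dish is seated level, lid-down, between its rods. The handle at (306,184) matches too. I go down on the handle.

```bash
python3 -m inch '[{"claw":0,"travel":[0.0025,-0.001,-0.1],"turn":-0.0105},{"claw":0,"travel":[0.0025,-0.001,-0.22],"turn":-0.0105},{"claw":0,"travel":[0.0025,-0.001,-0.33],"turn":-0.0105},{"claw":0,"travel":[0.0025,-0.001,-0.4],"turn":-0.0105},{"claw":0,"travel":[0.0025,-0.001,-0.43],"turn":-0.0105}]';python3 -m inch '[{"claw":0,"travel":[0,0,0],"turn":0},{"claw":0,"travel":[0,0,0],"turn":0},{"claw":0,"travel":[0,0,0],"turn":0},{"claw":0,"travel":[0,0,0],"turn":0},{"claw":0,"travel":[0,0,0],"turn":0}]'
```

```text
clock: 15.7
position: [0.5292, -0.2271, 0.1134]
ee_rot: [-0.001, 0.873, 0.488, -0.001]
contact_force: [0.5, 0.2, -1.0]
width: 0.0425
gripper_force: 0.0
clock: 16.2
position: [0.5303, -0.2277, 0.1156]
ee_rot: [0.001, 0.873, 0.488, 0.0]
contact_force: [0.2, 0.4, 0.0]
width: 0.043
gripper_force: 0.0
```

```bash
python3 -m inch '[{"claw":-0.4,"travel":[0,0,0],"turn":0},{"claw":-0.55,"travel":[0,0,0],"turn":0},{"claw":-0.65,"travel":[0,0,0],"turn":0},{"claw":-0.75,"travel":[0,0,0],"turn":0},{"claw":-0.85,"travel":[0,0,0],"turn":0}]' 40;python3 -m inch '[{"claw":-0.9,"travel":[0,0,0],"turn":0},{"claw":-0.9,"travel":[0,0,0],"turn":0},{"claw":-0.9,"travel":[0,0,0],"turn":0},{"claw":-0.9,"travel":[0,0,0],"turn":0},{"claw":-0.9,"travel":[0,0,0],"turn":0}]'
```

```text
clock: 16.7
position: [0.5308, -0.2279, 0.1153]
ee_rot: [0.001, 0.873, 0.488, 0.001]
contact_force: [1.5, -1.2, 0.9]
width: 0.0132
gripper_force: 40.7
clock: 17.2
position: [0.5307, -0.2279, 0.1153]
ee_rot: [0.001, 0.873, 0.488, 0.0]
contact_force: [4.4, -1.8, 2.3]
width: 0.0135
gripper_force: 40.8
```

```bash
python3 -m inch '[{"claw":-0.9,"travel":[0,0,0.005],"turn":0},{"claw":-0.9,"travel":[0,0,0.015],"turn":0},{"claw":-0.9,"travel":[0,0,0.03],"turn":0},{"claw":-0.9,"travel":[0,0,0.045],"turn":0},{"claw":-0.9,"travel":[0,0,0.06],"turn":0}]'
python3 - <<'E'
from h import *
cv2.imwrite("pics/l0.png",imaging.get_image("side")[:,:,::-1])
E
for i in 1 2 3; do python3 -m inch '[{"claw":-0.9,"travel":[0,0,0.02],"turn":0},{"claw":-0.9,"travel":[0,0,0.045],"turn":0},{"claw":-0.9,"travel":[0,0,0.07],"turn":0},{"claw":-0.9,"travel":[0,0,0.095],"turn":0},{"claw":-0.9,"travel":[0,0,0.12],"turn":0}]'; done
```

```text
clock: 17.7
position: [0.5294, -0.2271, 0.1267]
ee_rot: [-0.001, 0.873, 0.488, -0.0]
contact_force: [0.3, 0.6, -4.7]
width: 0.0137
gripper_force: 39.8
clock: 18.25
position: [0.5301, -0.2276, 0.1515]
ee_rot: [0.0, 0.873, 0.488, 0.0]
contact_force: [1.3, 0.0, -4.7]
width: 0.0131
gripper_force: 39.8
clock: 18.75
position: [0.53, -0.2276, 0.1753]
ee_rot: [0.0, 0.873, 0.488, 0.0]
contact_force: [0.4, 0.4, -4.7]
width: 0.0136
gripper_force: 39.9
clock: 19.25
position: [0.53, -0.2275, 0.1993]
ee_rot: [0.0, 0.873, 0.488, -0.0]
contact_force: [0.2, -0.8, -4.2]
width: 0.0133
gripper_force: 39.9
```

```bash
python3 -m inch '[{"claw":-0.9,"travel":[0,0,0.02],"turn":0},{"claw":-0.9,"travel":[0,0,0.04],"turn":0},{"claw":-0.9,"travel":[0,0,0.06],"turn":0},{"claw":-0.9,"travel":[0,0,0.073],"turn":0},{"claw":-0.9,"travel":[0,0,0.08],"turn":0}]'>/dev/null; python3 -m inch '[{"claw":-0.9,"travel":[0,0,0],"turn":0},{"claw":-0.9,"travel":[0,0,0],"turn":0},{"claw":-0.9,"travel":[0,0,0],"turn":0},{"claw":-0.9,"travel":[0,0,0],"turn":0},{"claw":-0.9,"travel":[0,0,0],"turn":0}]'
python3 - <<'E'
from h import *
from rig import get_state
s=imaging.get_image("side")[:,:,::-1].copy()
S=get_state();P=np.array(S["position"]);dz=P[2]-.1155;print(dz,np.round(S["moment"],2))
x0,y0=240,125
o=cv2.resize(s[y0:y0+90,x0:x0+120],(800,600),interpolation=cv2.INTER_CUBIC);k=800/120
a=np.linspace(0,2*np.pi,80);c=np.radians(-31.6);D=np.array([np.cos(c),np.sin(c)]);N=np.array([-D[1],D[0]])
def pl(Q,cl): cv2.polylines(o,[((proj("side",Q)-[x0,y0]+.5)*k).round().astype(int)],True,cl,1)
for e in(-1,1):
    C=P[:2]+e*.065*D; pl(np.c_[C[0]+.0265*np.cos(a),C[1]+.0265*np.sin(a),0*a+.04+dz],(0,255,0))
pl([[*(P[:2]+u*.105*D+v*.045*N),.008+dz] for u,v in((1,1),(1,-1),(-1,-1),(-1,1))],(255,255,0))
cv2.imwrite("pics/p3.png",o)
E
```

```text
clock: 20.25
position: [0.53, -0.2275, 0.2148]
ee_rot: [-0.0, 0.873, 0.488, -0.0]
contact_force: [0.1, 0.5, -5.5]
width: 0.0134
gripper_force: 39.8
0.09933468400318489 [-0.01  0.06 -0.02]
```

View pics/p3.png

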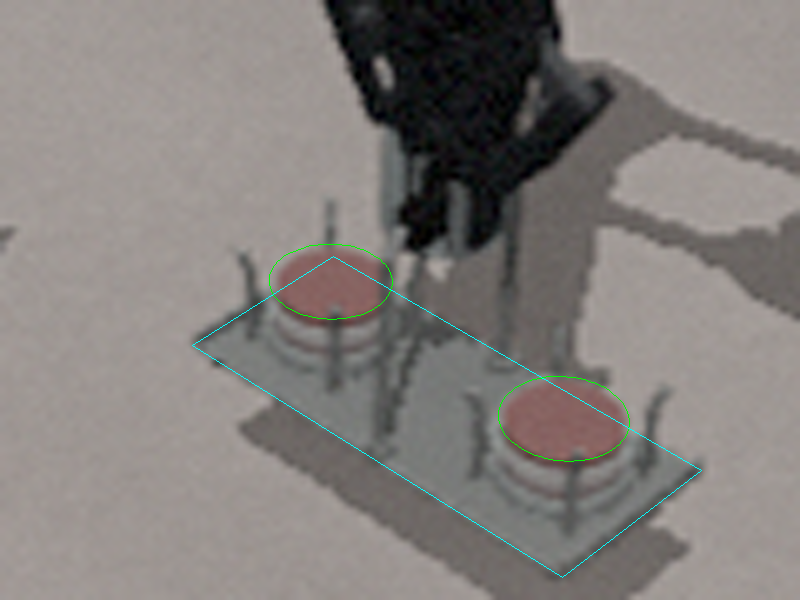

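The lifted carrier lies on the predicted outline for 99 mm up (plate corners about px 269,177 and 324,212), give or take 1 px. It is level, its shadow is detached, and both stacks are in place. I hand in.

```bash
python3 -c "
from rig import ticket
print(ticket.sign_off())"
```

```text
the job is handed in; nothing more can be done
None
```

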